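# Dispense one detergent tablet into the washer drawer

## Task

Press the plunger of the tablet dispenser all the way down once and let it come back up, so that a single detergent tablet comes out onto the sill. Then, with the fingertips, push that tablet sideways along the sill and off its open end so that it drops into the big compartment of the white detergent drawer standing under that end. Do not pick anything up, dispense no second tablet, and leave the drawer, the lint cassette, the bottle and the cup where they stand.

Things in the scene. Friction and masses are not known exactly. Their poses are not given: they have to be found in the camera images.
- dispenser: Tablet dispenser, steel and grey plastic, fixed. Origin on the counter under its middle; x points away from the sill, y left, z up. From -x to +x: sill (see sill), upright magazine (x -30 to +9 mm, y +-24 mm, walls up to z 114 mm, open top, exit slot 20 mm high at the foot of its -x wall), housing (x to +81 mm, top at z 108 mm) with the plunger above.
- sill (a point): Middle of the sill's width, on its top (z 60 mm), 63 mm to -x of the dispenser's origin: about where the centre of a dispensed tablet comes to lie. The sill is a black plate 6 mm thick, x -118 to -30 and y -45 to +45 mm in the dispenser's frame, with a lip 5 mm high along its -x edge; both y ends are open and overhang. Axes as the dispenser's.
- plunger (a joint): Plunger travel in m: 0 up, 0.025 fully down. A spring brings it back: about 4 N to start, 9 N fully down. Pressing it drives a pusher 55 mm towards -x, which slides the lowest tablet out onto the sill; the pusher goes back with the plunger and the next tablet drops into place.
- plunger_top (a point): Middle of the top face of the plunger's black round knob (38 mm across, 10 mm thick), 45 mm to +x of the dispenser's origin; 146 mm above the counter when up, 121 mm when down, still 7 mm above the magazine's walls. It moves with the plunger.
- tablet_1: Lowest tablet in the magazine, the one that comes out. White pressed detergent block 28 mm (x) by 36 mm (y) by 16 mm high, about 20 g. Origin: centre of its underside; at the start 10 mm to -x of the dispenser's origin, on the magazine's floor at z = 60 mm.
- tablet_2: Second tablet in the magazine, of the same shape, lying on the first. It stays in the magazine and sinks by one place.
- tablet_3: Third, topmost tablet, of the same shape. It stays in the magazine.
- drawer: White open detergent drawer, loose, 0.7 kg, on the counter under one end of the sill (left or right, varies). 170 mm long (x), 90 wide (y), walls 3, rims at 46 mm, front panel 104 wide and 50 high at -x. Origin: centre of its underside. Big compartment: x -82 to +35 mm, y +-42 mm, floor at z 3 mm; behind it a small one under a grey cap. Axes within 0.05 rad of the dispenser's.
- lint_cassette: Closed grey lint filter cassette with a black ribbed mesh on top, 170 by 90 by 36 mm, loose; stands under the other end of the sill. Origin: centre of its underside. To be left alone.
- softener: White bottle with a blue cap, 66 mm across, 140 mm high, off to one side. Origin: centre of its underside. To be left alone.
- dosing_cup: Clear open dosing cup, 64 mm across, 60 mm high, off to the other side. Origin: centre of its underside. To be left alone.
There are look-alikes about, which are no part of the job. What is shaped like the dispenser but red is not meant. Leave any brown look-alike of the tablet_3 alone.

How it is judged:
On the way, in this order (a step that is already met when the one before it is completed fails the run):
1. the plunger is pressed all the way down (value of joint plunger above 0.0225 m), for 0.02 s.
2. the plunger is back up and one tablet lies out on the sill (value of joint plunger below 0.004 m and x of tablet_1 in the frame of dispenser between -0.118 and -0.045 m and z of tablet_1 in the frame of dispenser above 0.055 m and y of tablet_1 in the frame of dispenser between -0.05 and 0.05 m), for 0.1 s.
3. the tablet is in the drawer's big compartment (z of tablet_1 in the frame of drawer below 0.036 m and y of tablet_1 in the frame of drawer between -0.042 and 0.042 m and x of tablet_1 in the frame of drawer between -0.082 and 0.035 m), for 0.2 s.
At the end, for the whole second after the job is handed in: The dispensed tablet lies at rest within the walls of the drawer's big compartment (its origin below 36 mm over the drawer's underside), the plunger is back up (within 4 mm), the two other tablets are still in the magazine and the drawer stands upright on the counter (all of step 3 and z of tablet_1 in the frame of drawer above -0.002 m and linear speed of tablet_1 below 0.03 m/s and value of joint plunger below 0.004 m and x of each of tablet_2, tablet_3 in the frame of dispenser above -0.03 m and z of each of tablet_2, tablet_3 in the frame of dispenser above 0.055 m and angle between drawer's own z axis and vertical below 0.1 rad); the robot touches nothing.
It fails at once if a second tablet comes out of the dispenser (x of any of tablet_2, tablet_3 in the frame of dispenser below -0.03 m).
It fails at once if the tablet is lifted off the sill instead of pushed (more than 12 mm) (z of tablet_1 in the frame of dispenser above 0.072 m).
It fails at once if a tablet is pulled up out of the magazine (z of tablet_2 in the frame of dispenser above 0.086 m or z of tablet_3 in the frame of dispenser above 0.102 m).
It fails at once if the drawer is moved by more than 25 mm or tipped (distance of drawer from where it was at the start of the episode above 0.025 m or angle between drawer's own z axis and vertical above 0.25 rad).
It fails at once if the lint cassette, bottle or cup is moved by more than 25 mm or tipped (distance of any of lint_cassette, softener, dosing_cup from where it was at the start of the episode above 0.025 m or angle between any of lint_cassette, softener, dosing_cup's own z axis and vertical above 0.25 rad).
It also fails if it takes over 45 s, if anything falls off the work surface, if the arm or the gripper's body presses on something with over 40 N, if the wrist force passes 120 N, or if a joint passes its speed limit or range.

## Robot

A 7-joint arm with a two-finger parallel gripper is mounted at the origin on the work surface. World frame = base frame: x ahead of the robot, y to its left, z up, the work surface at z = 0. Lengths are in m, angles in rad, forces in N, time in s.
With the tool pointing down it reaches from about 0.4 to 0.85 m from the base axis. Payload 4.5 kg.
Tool frame: the origin (TCP) lies midway between the tips of the shut fingers; the grasp point (between the pads) lies r.grip_point_offset behind it (r.grip_point_offset is the distance from the TCP to the grasp point, in m); z points along the fingers, y is the line along which they close (so a half turn about z gives the same grasp; the last joint's range is limited). The gripper opens to 88 mm and grips with 3 to 60 N. Pads are 18 mm wide; open, the fingers measure 123 mm over their backs; the gripper's body (75 mm by 187 mm) begins 45 mm behind the grasp point.
Start: joints at [-1.201, 0.689, -0.195, 1.565, 0.157, 0.902, -0.215], TCP at [0.206, 0.59, 0.239] pointing down, gripper open.
Joint ranges: [-3.01, 3.01], [-0.46, 2.08], [-1.47, 1.51], [0.13, 2.56], [-1, 4.14], [0.04, 2.09], [-2.66, 2.66]. Speed limits (rad/s): [2.57, 2.57, 3.14, 3.14, 3.14, 3.14, 3.14].

## Interface

Orientations are given as a unit quaternion [x, y, z, w].
In Python, from plant import r gives the robot as it stands.
- The arm moves only by the shell command python3 -m jog 'ROWS' [FORCE]. ROWS is JSON, a list of rows, each an object of numbers: "wx", "wy", "wz": the turn, a rotation vector about the world's x, y, z as a fraction of full scale; "dx", "dy", "dz": the shift along the world's x, y, z as a fraction of full scale; "hand": the closure, from 0 (fully open) to 1 (shut). In form: [{"wx": .., "wy": .., "wz": .., "dx": .., "dy": .., "dz": .., "hand": ..}, ...]. A call has 1 to 5 rows; each row shifts and turns the commanded pose from where the row before left it; what a row does not reach is not made up. Full scale, the value 1, is 0.25 m for a shift and 2 rad for a turn. A row lasts 1/12 s, in which the tool goes at most 41.7 mm and 7.16 degrees, less where a joint would pass 70% of its speed; a pose out of reach is approached as far as the arm can. A call with a number of a shift or a turn outside -1 to 1 is refused whole. A call with a gripper value outside its range is refused whole. The fingers move at their own pace and stop on an object; FORCE is the grip in N (left out, the last holds). Time passes only in rows, so rows that do not move let the fingers close. It gives the time, the measured TCP pose, the force, the opening and the grip force at its end, in the units of the state.
- r.get_state(): the state, without advancing time (a new reading comes with each control period).
- r.snapshot(name): name is "scene" or "top" or "wrist"; returns the picture (480x640x3 uint8, red, green, blue); there is no depth.
- r.camera_info(name): a dict with "mtx" (3x3 intrinsics, pixels), "R" (3x3) and "t" (3): a world point X has camera coordinates R X + t. Camera axes: x right, y down, z forward; pixel columns grow to the right and rows downward; lengths in m; the calibration is good to about 2 mm. A picture is of the moment at which its call begins: read the wrist's pose just before it. camera_info takes no time and is no camera call; for the wrist camera it gives the pose at the moment of the call.
- r.finish_job(): hands the job in; it is judged then, once.
Trained networks look in the newest picture that a camera, given by its name, has taken for a name from the list of things; names that differ only in an ending like _2 or _b are one class to them, and where a whole thing is asked for, a point or a joint stands for the part that bears it (a point fixed in the world has none). Each returns a list of dicts, best first, with "p" (0 to 1); they miss things now and then, are a little off and sometimes report something else, mostly with a low value. They report only what shows in the picture. A call takes as long as a camera call. They do not tell look-alikes from the thing itself.
- r.search_frame(camera, query): "bbox" ([left, top, right, bottom] in pixels, round what is visible of it).
- r.masks_of(camera, query): "region" (480x640 bool, what is visible of it) and "bbox" ([left, top, right, bottom] in pixels, round what is visible of it).
The state is a dict: "clock": time; "q": joint angles; "qd": joint speeds; "joint_torque": joint torques, N m; "tool_pos": TCP position; "eef_rot": TCP orientation; "contact_force": force on the tool from outside, world axes, zero at the start; "moment": the same for the moment, N m; "opening": opening from 0.0 (shut) to 1.0 (fully open); "finger_force": force on a finger pad.
Only numpy, scipy, OpenCV 4.12 (cv2) and the standard library are available. Lean on these libraries where they do the work, as an engineer would, in place of code of your own. Each camera call takes 0.05 s, during which the arm holds its last target. There are 200 camera calls.

## Working session

There is one attempt and no reset: what is moved stays moved. The work goes in short steps, Python scripts to look and compute and a shell command to move; the robot and the scene stay as the last step left them, time stands still between calls to the robot, and variables do not carry over. Pictures are saved under pics/ and viewed, at most 10 in all, crops included, and the job is handed in when it is done.

```bash
mkdir -p pics
cat > h.py <<'E'
import numpy as np, cv2
from plant import r
def info(c):
    i=r.camera_info(c); return np.array(i["mtx"]),np.array(i["R"]),np.array(i["t"])
def ray(c,u,v,z):
    K,R,t=info(c); d=R.T@np.linalg.solve(K,[u,v,1.]); o=-R.T@t
    return o+d*(z-o[2])/d[2]
def proj(c,X):
    K,R,t=info(c); p=K@(R@np.asarray(X,float)+t); return p[:2]/p[2]
def save(img,n): cv2.imwrite("pics/"+n,img[:,:,::-1])
E
python3 - <<'E'
from h import *
for c in("scene","top"):
    save(r.snapshot(c),c+"0.png")
    for q in("dispenser","plunger_top","drawer","lint_cassette","softener","dosing_cup","tablet_3"):
        print(c,q,[(np.round(d["bbox"]).astype(int).tolist(),round(d["p"],2)) for d in r.search_frame(c,q)])
s=r.get_state();print(s["clock"],s["tool_pos"],s["eef_rot"])
E
```

```text
scene dispenser [([299, 162, 380, 229], 0.82), ([331, 229, 427, 319], 0.76)]
scene plunger_top [([354, 157, 369, 180], 0.73), ([393, 231, 418, 260], 0.71)]
scene drawer [([288, 241, 379, 332], 0.94)]
scene lint_cassette [([375, 229, 447, 292], 0.66), ([331, 231, 426, 326], 0.26)]
scene softener [([116, 311, 178, 405], 0.7), ([394, 230, 412, 259], 0.45)]
scene dosing_cup [([472, 209, 506, 248], 0.73), ([376, 235, 389, 245], 0.61)]
scene tablet_3 [([427, 323, 453, 340], 0.71), ([373, 236, 391, 247], 0.66)]
top dispenser [([187, 321, 248, 438], 0.91), ([248, 180, 293, 283], 0.71), ([211, 206, 260, 291], 0.68), ([263, 186, 281, 204], 0.32)]
top plunger_top [([263, 183, 280, 203], 0.83), ([187, 331, 208, 355], 0.76)]
top drawer [([285, 209, 339, 295], 0.93), ([263, 217, 281, 231], 0.73), ([210, 207, 259, 290], 0.7)]
top lint_cassette [([209, 206, 261, 290], 0.65)]
top softener [([449, 211, 492, 250], 0.89)]
top dosing_cup [([119, 214, 158, 249], 0.67)]
top tablet_3 [([262, 219, 281, 231], 0.75), ([285, 207, 339, 296], 0.59), ([264, 164, 282, 180], 0.47)]
0.8 [0.20597792 0.59010649 0.23879716] [1.67120826e-01 9.85936420e-01 6.89181471e-05 3.05690250e-05]
```

View pics/scene0.png

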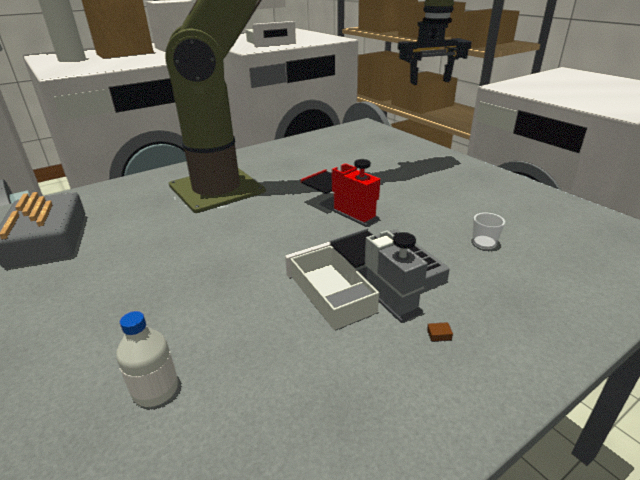

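View pics/top0.png

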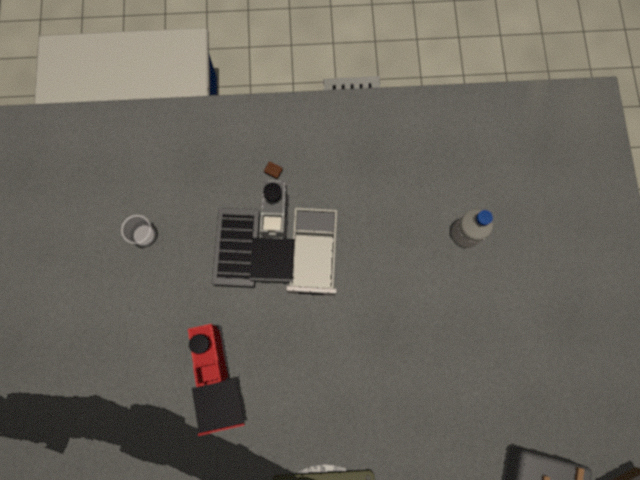

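Run:
```python
from h import *
im=r.snapshot("top"); save(cv2.resize(im[150:310,190:360],None,fx=4,fy=3.75*1.0,interpolation=cv2.INTER_CUBIC),"topcrop.png")
for n,u,v,z in[("knob",271.5,193,.146),("tabtop",271.5,225,.108),("knob red",197.5,343,.146),("bottle",470,230,.14),("cup",138,231,.06)]: print(n,ray("top",u,v,z).round(4))
K,R,t=info("top");print((-R.T@t).round(3));print(R.round(3))
for q in("drawer",):
    for d in r.masks_of("top",q)[:1]:
        m=d["region"].astype(np.uint8); c=max(cv2.findContours(m,0,1)[0],key=cv2.contourArea)
        b=cv2.boxPoints(cv2.minAreaRect(c)); print(b,[ray("top",*p,.046).round(4) for p in b])
```

```text
knob [0.6487 0.073  0.146 ]
tabtop [0.5936 0.0778 0.108 ]
knob red [0.3644 0.2207 0.146 ]
bottle [ 0.5545 -0.3112  0.14  ]
cup [0.6083 0.3629 0.06  ]
[0.315 0.009 1.145]
[[-0.052 -0.999 -0.002]
 [-0.976  0.051 -0.213]
 [ 0.213 -0.009 -0.977]]
[[285.68097 293.10504]
 [291.06616 206.94165]
 [340.18677 210.01172]
 [334.80157 296.1751 ]] [array([0.4622, 0.0577, 0.046 ]), array([0.6483, 0.0383, 0.046 ]), array([ 0.6358, -0.0671,  0.046 ]), array([ 0.4504, -0.044 ,  0.046 ])]
```

The scene picture shows two dispenser shapes: red (scene ~340,195; top ~215,380) and grey steel (scene ~395,270; top ~270,230). The grey one fits the description, because the red one is excluded by name and the white drawer (top ~313,252) stands under the grey one's sill end. The brown tablet at top (273,170) is a look-alike and stays where it is. I'll confirm in the crop.

View pics/topcrop.png

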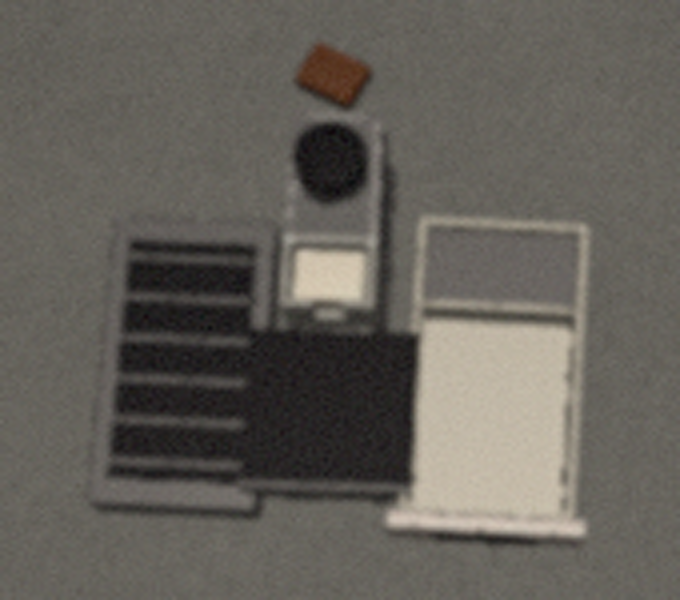

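Run:
```python
from h import *
from scipy.optimize import least_squares
def fit(pts,g):
    P=[(np.array(X)*.001,np.array([190+u/4,150+v/3.75])) for X,u,v in pts]
    W=lambda p,X: np.array([p[0]+np.cos(p[2])*X[0]-np.sin(p[2])*X[1],p[1]+np.sin(p[2])*X[0]+np.cos(p[2])*X[1],X[2]])
    f=least_squares(lambda p:np.concatenate([proj("top",W(p,X))-x for X,x in P]),g)
    print(f.x.round(4),f.fun.reshape(-1,2).round(1).tolist()); return f.x,W
p,W=fit([((45,0,146),331,160),((-10,0,108),330,275),((-30,45,60),252,330),((-30,-45,60),418,333),((-118,-45,65),410,483),((-118,45,65),240,480),((9,24,114),283,236),((9,-24,114),378,239)],[.6,.07,0])
for n,X in[("plunger",(.045,0,.146)),("sill",(-.063,0,.06)),("end-",(-.063,-.045,.06)),("start+",(-.063,.06,.06))]: print(n,W(p,np.array(X)).round(4))
d,V=fit([((85,45,46),418,216),((85,-45,46),588,225),((-85,52,50),387,518),((-85,-52,50),585,526)],[.55,0,0])
c,s=np.cos(p[2]),np.sin(p[2]); e=d[:2]-p[:2]; print("drawer in disp",c*e[0]+s*e[1],-s*e[0]+c*e[1])
s=r.get_state(); t=W(p,np.array([.045,0,.146])); print("delta",(t-s["tool_pos"]).round(4),((t-s["tool_pos"])/.25).round(3)); print(r.grip_point_offset)
from scipy.spatial.transform import Rotation as Ro
y=Ro.from_quat(s["eef_rot"]).as_matrix()[:,1]; print("turn",p[2]+np.pi/2-np.arctan2(y[1],y[0]))
```

```text
[ 0.6073  0.0749 -0.0866] [[-0.3, -1.4], [-0.0, -0.2], [-0.7, -0.4], [0.6, 0.2], [0.7, 1.2], [-0.4, 0.6], [0.1, -0.0], [0.1, -0.0]]
plunger [0.6521 0.071  0.146 ]
sill [0.5445 0.0803 0.06  ]
end- [0.5406 0.0355 0.06  ]
start+ [0.5497 0.1401 0.06  ]
[ 0.554  -0.0055 -0.1039] [[0.3, 1.4], [-0.5, 1.1], [-0.1, -1.4], [0.3, -1.0]]
drawer in disp -0.04616291206402692 -0.08466873729640231
delta [ 0.4462 -0.5191 -0.0927] [ 1.785 -2.076 -0.371]
0.0187
turn 0.24921330066142344
```

```bash
python3 -m jog '[{"dx":0.09,"dy":-0.1,"wz":0.031,"hand":1},{"dx":0.09,"dy":-0.1,"wz":0.031,"hand":1},{"dx":0.09,"dy":-0.1,"wz":0.031,"hand":1},{"dx":0.09,"dy":-0.1,"wz":0.031,"hand":1},{"dx":0.09,"dy":-0.1,"hand":1}]' 20
python3 -m jog '[{"dx":0.09,"dy":-0.1,"hand":1},{"dx":0.09,"dy":-0.1,"hand":1},{"dx":0.09,"dy":-0.1,"hand":1},{"dx":0.09,"dy":-0.1,"hand":1},{"dx":0.09,"dy":-0.1,"hand":1}]'
python3 -m jog '[{"dx":0.09,"dy":-0.1,"hand":1},{"dx":0.09,"dy":-0.1,"hand":1},{"dx":0.09,"dy":-0.1,"hand":1},{"dx":0.09,"dy":-0.1,"hand":1},{"dx":0.09,"dy":-0.1,"hand":1}]'
```

```text
invalid input
invalid input
invalid input
```

```bash
cat > go.py <<'E'
from h import *
import sys
from scipy.spatial.transform import Rotation as Ro
t=np.array(eval(sys.argv[1])); s=r.get_state(); M=Ro.from_quat(s["eef_rot"]).as_matrix()
print("delta/FS",((t-s["tool_pos"])/.25).round(4),"wz/FS",round((-0.0866+np.pi/2-np.arctan2(M[1,1],M[0,1]))/2,4),"toolz",M[:,2].round(3),"t",s["clock"],s["tool_pos"].round(4),s["contact_force"].round(1))
E
python3 go.py '(.652,.071,.17)'
```

```text
delta/FS [ 1.7842 -2.0764 -0.275 ] wz/FS 0.1246 toolz [ 0.  0. -1.] t 0.9 [0.206  0.5901 0.2387] [-0.4  0.1  0.8]
```

```bash
python3 -m jog '[{"wx":0,"wy":0,"wz":0.031,"dx":0.09,"dy":-0.1,"dz":0,"hand":1},{"wx":0,"wy":0,"wz":0.031,"dx":0.09,"dy":-0.1,"dz":0,"hand":1},{"wx":0,"wy":0,"wz":0.031,"dx":0.09,"dy":-0.1,"dz":0,"hand":1},{"wx":0,"wy":0,"wz":0.031,"dx":0.09,"dy":-0.1,"dz":0,"hand":1},{"wx":0,"wy":0,"wz":0,"dx":0.09,"dy":-0.1,"dz":0,"hand":1}]' 20; python3 go.py '(.652,.071,.17)'
```

```text
clock: 1.32
tool_pos: [0.3194, 0.4639, 0.2388]
eef_rot: [0.042, 0.999, 0.0, 0.0]
contact_force: [1.4, 0.4, -0.4]
opening: 0.644
finger_force: 0.0
delta/FS [ 1.3305 -1.5715 -0.2752] wz/FS -0.0009 toolz [ 0.  0. -1.] t 1.3167 [0.3194 0.4639 0.2388] [ 1.4  0.4 -0.4]
```

```bash
python3 -m jog '[{"wx":0,"wy":0,"wz":0,"dx":0.09,"dy":-0.1,"dz":0,"hand":1},{"wx":0,"wy":0,"wz":0,"dx":0.09,"dy":-0.1,"dz":0,"hand":1},{"wx":0,"wy":0,"wz":0,"dx":0.09,"dy":-0.1,"dz":0,"hand":1},{"wx":0,"wy":0,"wz":0,"dx":0.09,"dy":-0.1,"dz":0,"hand":1},{"wx":0,"wy":0,"wz":0,"dx":0.09,"dy":-0.1,"dz":0,"hand":1}]'; python3 -m jog '[{"wx":0,"wy":0,"wz":0,"dx":0.09,"dy":-0.1,"dz":0,"hand":1},{"wx":0,"wy":0,"wz":0,"dx":0.09,"dy":-0.1,"dz":0,"hand":1},{"wx":0,"wy":0,"wz":0,"dx":0.09,"dy":-0.1,"dz":0,"hand":1},{"wx":0,"wy":0,"wz":0,"dx":0.09,"dy":-0.1,"dz":0,"hand":1},{"wx":0,"wy":0,"wz":0,"dx":0.09,"dy":-0.1,"dz":0,"hand":1}]'; python3 go.py '(.652,.071,.17)'
```

```text
clock: 1.73
tool_pos: [0.432, 0.3388, 0.2389]
eef_rot: [0.044, 0.999, 0.0, 0.0]
contact_force: [0.5, 0.6, -0.0]
opening: 0.271
finger_force: 0.0
clock: 2.15
tool_pos: [0.5445, 0.2136, 0.2389]
eef_rot: [0.044, 0.999, 0.0, 0.0]
contact_force: [0.1, 1.0, 0.2]
opening: 0.002
finger_force: 0.0
delta/FS [ 0.4301 -0.5706 -0.2756] wz/FS 0.0007 toolz [ 0.  0. -1.] t 2.15 [0.5445 0.2136 0.2389] [0.1 1.  0.2]
```

```bash
python3 -m jog '[{"wx":0,"wy":0,"wz":0,"dx":0.085,"dy":-0.114,"dz":-0.04,"hand":1},{"wx":0,"wy":0,"wz":0,"dx":0.085,"dy":-0.114,"dz":-0.04,"hand":1},{"wx":0,"wy":0,"wz":0,"dx":0.085,"dy":-0.114,"dz":-0.04,"hand":1},{"wx":0,"wy":0,"wz":0,"dx":0.085,"dy":-0.114,"dz":-0.04,"hand":1},{"wx":0,"wy":0,"wz":0,"dx":0.085,"dy":-0.114,"dz":-0.04,"hand":1}]'; python3 -m jog '[{"wx":0,"wy":0,"wz":0,"dx":0,"dy":0,"dz":0,"hand":1},{"wx":0,"wy":0,"wz":0,"dx":0,"dy":0,"dz":0,"hand":1}]'; python3 go.py '(.652,.071,.160)'
python3 - <<'E'
from h import *
a=cv2.resize(r.snapshot("top")[150:310,190:360],(400,376)); b=cv2.resize(r.snapshot("scene")[190:340,280:450],(400,376)); save(np.hstack([a,b]),"over.png")
E
```

```text
clock: 2.57
tool_pos: [0.6506, 0.071, 0.1884]
eef_rot: [0.044, 0.999, 0.0, 0.0]
contact_force: [0.9, 0.6, -0.1]
opening: 0.003
finger_force: 0.0
clock: 2.73
tool_pos: [0.6503, 0.0691, 0.1875]
eef_rot: [0.047, 0.999, -0.001, -0.0]
contact_force: [-0.1, 0.7, 0.4]
opening: 0.006
finger_force: 0.0
delta/FS [ 0.0068  0.0075 -0.1101] wz/FS 0.0033 toolz [-0.001 -0.002 -1.   ] t 2.7333 [0.6503 0.0691 0.1875] [-0.1  0.7  0.4]
```

View pics/over.png

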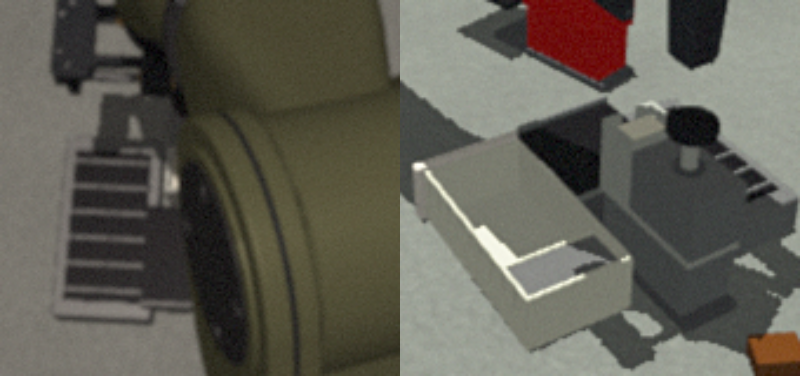

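The fingers (crop 695,60) stand right above the knob (693,120). Now I press slowly.

```bash
python3 -m jog '[{"wx":0,"wy":0,"wz":0,"dx":0.006,"dy":0.007,"dz":-0.05,"hand":1},{"wx":0,"wy":0,"wz":0,"dx":0,"dy":0,"dz":-0.05,"hand":1},{"wx":0,"wy":0,"wz":0,"dx":0,"dy":0,"dz":-0.05,"hand":1},{"wx":0,"wy":0,"wz":0,"dx":0,"dy":0,"dz":-0.015,"hand":1},{"wx":0,"wy":0,"wz":0,"dx":0,"dy":0,"dz":-0.015,"hand":1}]'; python3 -m jog '[{"wx":0,"wy":0,"wz":0,"dx":0,"dy":0,"dz":-0.015,"hand":1},{"wx":0,"wy":0,"wz":0,"dx":0,"dy":0,"dz":-0.015,"hand":1},{"wx":0,"wy":0,"wz":0,"dx":0,"dy":0,"dz":-0.015,"hand":1},{"wx":0,"wy":0,"wz":0,"dx":0,"dy":0,"dz":-0.015,"hand":1}]'; python3 go.py '(.652,.071,.119)'
```

```text
clock: 3.25
tool_pos: [0.6495, 0.0754, 0.1427]
eef_rot: [0.043, 0.999, 0.0, -0.002]
contact_force: [-5.3, 1.9, 6.0]
opening: 0.004
finger_force: 3.1
clock: 3.58
tool_pos: [0.6496, 0.0753, 0.129]
eef_rot: [0.043, 0.999, 0.0, -0.001]
contact_force: [-4.8, 0.7, 8.7]
opening: 0.006
finger_force: 4.1
delta/FS [ 0.0097 -0.0172 -0.0401] wz/FS 0.0002 toolz [-0.003  0.    -1.   ] t 3.5833 [0.6496 0.0753 0.129 ] [-4.8  0.7  8.7]
```

```bash
python3 -m jog '[{"wx":0,"wy":0,"wz":0,"dx":0,"dy":0,"dz":-0.012,"hand":1},{"wx":0,"wy":0,"wz":0,"dx":0,"dy":0,"dz":-0.012,"hand":1},{"wx":0,"wy":0,"wz":0,"dx":0,"dy":0,"dz":-0.012,"hand":1},{"wx":0,"wy":0,"wz":0,"dx":0,"dy":0,"dz":-0.01,"hand":1},{"wx":0,"wy":0,"wz":0,"dx":0,"dy":0,"dz":0,"hand":1}]'
```

```text
clock: 4.0
tool_pos: [0.6496, 0.0754, 0.1213]
eef_rot: [0.044, 0.999, -0.0, -0.001]
contact_force: [-12.5, 0.0, 29.7]
opening: 0.006
finger_force: 15.0
```

The plunger is at its stop (z 0.121 m, force jumped to 30 N). Next I let it up and go clear.

```bash
python3 -m jog '[{"wx":0,"wy":0,"wz":0,"dx":0,"dy":0,"dz":0.03,"hand":1},{"wx":0,"wy":0,"wz":0,"dx":0,"dy":0,"dz":0.03,"hand":1},{"wx":0,"wy":0,"wz":0,"dx":0,"dy":0,"dz":0.04,"hand":1},{"wx":0,"wy":0,"wz":0,"dx":0,"dy":0,"dz":0.05,"hand":1},{"wx":0,"wy":0,"wz":0,"dx":0,"dy":0,"dz":0.1,"hand":1}]'; python3 -m jog '[{"wx":0,"wy":0,"wz":0,"dx":-0.08,"dy":0.08,"dz":0.1,"hand":1},{"wx":0,"wy":0,"wz":0,"dx":-0.08,"dy":0.08,"dz":0,"hand":1},{"wx":0,"wy":0,"wz":0,"dx":-0.08,"dy":0.08,"dz":0,"hand":1},{"wx":0,"wy":0,"wz":0,"dx":-0.08,"dy":0.08,"dz":0,"hand":1},{"wx":0,"wy":0,"wz":0,"dx":0,"dy":0,"dz":0,"hand":1}]'; python3 go.py '(.5497,.1401,.11)'
python3 - <<'E'
from h import *
I=[r.snapshot(c) for c in("top","scene","wrist")]
save(np.hstack([cv2.resize(I[0][150:310,190:360],(400,376)),cv2.resize(I[1][190:340,280:450],(400,376))]),"after.png"); save(I[2],"wrist1.png")
E
```

```text
clock: 4.42
tool_pos: [0.6498, 0.0736, 0.1783]
eef_rot: [0.044, 0.999, -0.001, -0.002]
contact_force: [0.4, 0.1, 0.7]
opening: 0.002
finger_force: 0.0
clock: 4.83
tool_pos: [0.5671, 0.1603, 0.2058]
eef_rot: [0.04, 0.999, 0.002, -0.001]
contact_force: [-1.3, 0.8, -0.3]
opening: 0.003
finger_force: 0.0
delta/FS [-0.0697 -0.081  -0.383 ] wz/FS -0.0035 toolz [-0.002  0.004 -1.   ] t 4.8333 [0.5671 0.1603 0.2058] [-1.3  0.8 -0.3]
```

View pics/after.png

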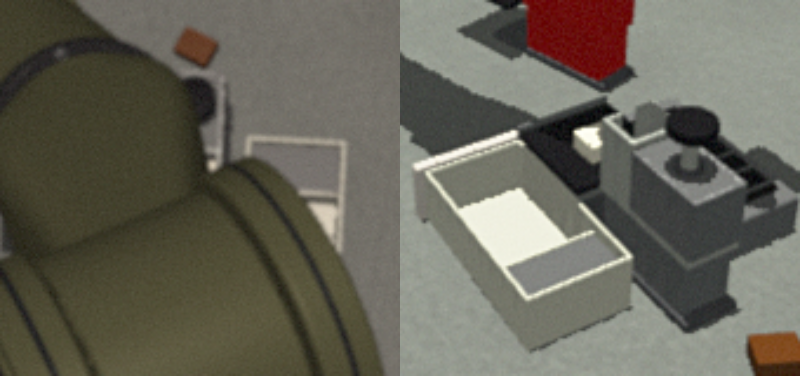

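View pics/wrist1.png

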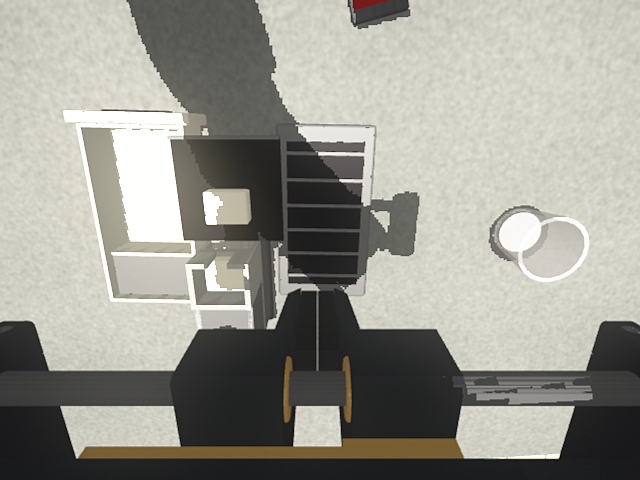

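The wrist picture shows the tablet lying out on the sill at about (227,206), with the drawer to its left (-y). The scene picture shows the plunger back up. I locate the tablet.

Run:
```python
from h import *
a=-0.0866; o=np.array([.6073,.0749]); c,s=np.cos(a),np.sin(a)
D=lambda X:np.round([c*(X[0]-o[0])+s*(X[1]-o[1]),-s*(X[0]-o[0])+c*(X[1]-o[1])],4)
for n,u,v,z in[("tabTL",204,190,.076),("tabTR",250,189,.076),("tabBR",250,224,.076),("tab ctr",227,206.5,.076),("sill fr-y",172,139,.065),("sill fr+y",281,137,.065),("sill bk+y",282,240,.06),("sill bk -y",182,240,.06),("mag",217,284,.114)]:
    X=ray("wrist",u,v,z); print(n,X.round(4),D(X))
print([(x["bbox"],x["p"]) for x in r.search_frame("wrist","tablet_1")])
```

```text
tabTL [0.5314 0.0648 0.076 ] [-0.0748 -0.0166]
tabTR [0.5338 0.1022 0.076 ] [-0.0756  0.0209]
tabBR [0.5631 0.0977 0.076 ] [-0.046   0.0189]
tab ctr [0.5466 0.0811 0.076 ] [-0.061   0.0009]
sill fr-y [0.49   0.0434 0.065 ] [-0.1141 -0.0416]
sill fr+y [0.4962 0.1311 0.065 ] [-0.1156  0.0464]
sill bk+y [0.5849 0.1206 0.06  ] [-0.0262  0.0436]
sill bk -y [0.5771 0.0306 0.06  ] [-0.0263 -0.0468]
mag [0.5982 0.0739 0.114 ] [-0.009  -0.0018]
[([205.5, 188.4, 251.8, 225.4], 0.64), ([204.8, 255.1, 242.8, 291.5], 0.63)]
```

```bash
python3 -m jog '[{"wx":0,"wy":0,"wz":-0.003,"dx":-0.034,"dy":-0.039,"dz":-0.08,"hand":1},{"wx":0,"wy":0,"wz":0,"dx":-0.034,"dy":-0.039,"dz":-0.1,"hand":1},{"wx":0,"wy":0,"wz":0,"dx":0,"dy":0,"dz":-0.12,"hand":1},{"wx":0,"wy":0,"wz":0,"dx":0,"dy":0,"dz":-0.12,"hand":1},{"wx":0,"wy":0,"wz":0,"dx":0,"dy":0,"dz":0,"hand":1}]'; python3 -m jog '[{"wx":0,"wy":0,"wz":0,"dx":0,"dy":0,"dz":0,"hand":1}]'; python3 go.py '(.5502,.1408,.067)'
```

```text
clock: 5.45
tool_pos: [0.5519, 0.1318, 0.0949]
eef_rot: [0.048, 0.999, -0.002, -0.004]
contact_force: [-0.0, -1.1, 0.7]
opening: 0.006
finger_force: 0.0
clock: 5.53
tool_pos: [0.5542, 0.1334, 0.0988]
eef_rot: [0.048, 0.999, -0.001, -0.001]
contact_force: [1.4, 0.7, -0.3]
opening: 0.004
finger_force: 0.0
delta/FS [-0.016   0.0296 -0.1271] wz/FS 0.0045 toolz [-0.002 -0.002 -1.   ] t 5.5333 [0.5542 0.1334 0.0988] [ 1.4  0.7 -0.3]
```

```bash
python3 -m jog '[{"wx":0,"wy":0,"wz":0.003,"dx":-0.016,"dy":0.03,"dz":-0.03,"hand":1},{"wx":0,"wy":0,"wz":0,"dx":0,"dy":0,"dz":-0.04,"hand":1},{"wx":0,"wy":0,"wz":0,"dx":0,"dy":0,"dz":-0.04,"hand":1},{"wx":0,"wy":0,"wz":0,"dx":0,"dy":0,"dz":0,"hand":1},{"wx":0,"wy":0,"wz":0,"dx":0,"dy":0,"dz":0,"hand":1}]';  python3 -m jog '[{"wx":0,"wy":0,"wz":0,"dx":0,"dy":0,"dz":0,"hand":1},{"wx":0,"wy":0,"wz":0,"dx":0,"dy":0,"dz":0,"hand":1}]'; python3 go.py '(.5502,.1408,.067)'
```

```text
clock: 5.95
tool_pos: [0.55, 0.1422, 0.072]
eef_rot: [0.044, 0.999, -0.0, -0.0]
contact_force: [-0.4, 0.0, 0.4]
opening: 0.005
finger_force: 0.0
clock: 6.12
tool_pos: [0.5506, 0.1423, 0.0727]
eef_rot: [0.044, 0.999, 0.0, 0.0]
contact_force: [0.6, -0.6, -0.2]
opening: 0.006
finger_force: 0.0
delta/FS [-0.0014 -0.0061 -0.0227] wz/FS 0.0007 toolz [ 0.001  0.    -1.   ] t 6.1167 [0.5506 0.1423 0.0727] [ 0.6 -0.6 -0.2]
```

```bash
python3 -m jog '[{"wx":0,"wy":0,"wz":0,"dx":0,"dy":0,"dz":-0.022,"hand":1},{"wx":0,"wy":0,"wz":0,"dx":0,"dy":0,"dz":0,"hand":1},{"wx":0,"wy":0,"wz":0,"dx":-0.002,"dy":-0.02,"dz":0,"hand":1},{"wx":0,"wy":0,"wz":0,"dx":-0.002,"dy":-0.02,"dz":0,"hand":1},{"wx":0,"wy":0,"wz":0,"dx":-0.002,"dy":-0.02,"dz":0,"hand":1}]'; python3 -m jog '[{"wx":0,"wy":0,"wz":0,"dx":-0.002,"dy":-0.02,"dz":0,"hand":1},{"wx":0,"wy":0,"wz":0,"dx":-0.002,"dy":-0.02,"dz":0,"hand":1},{"wx":0,"wy":0,"wz":0,"dx":-0.002,"dy":-0.02,"dz":0,"hand":1},{"wx":0,"wy":0,"wz":0,"dx":-0.002,"dy":-0.02,"dz":0,"hand":1},{"wx":0,"wy":0,"wz":0,"dx":-0.002,"dy":-0.02,"dz":0,"hand":1}]'; python3 go.py '(.5406,.0355,.067)'
python3 - <<'E'
from h import *
r.snapshot("wrist");print([(np.round(x["bbox"]),x["p"]) for x in r.search_frame("wrist","tablet_1")]); 
I=r.snapshot("wrist"); J=r.snapshot("scene"); save(np.hstack([cv2.resize(I,(480,360)),cv2.resize(J[190:340,280:450],(320,360))]),"push1.png")
E
```

```text
clock: 6.53
tool_pos: [0.5486, 0.1265, 0.0668]
eef_rot: [0.044, 0.999, -0.0, -0.0]
contact_force: [-0.4, 0.0, -0.0]
opening: 0.003
finger_force: 0.0
clock: 6.95
tool_pos: [0.5462, 0.1018, 0.0668]
eef_rot: [0.044, 0.999, 0.0, 0.0]
contact_force: [-0.1, -0.2, -0.4]
opening: 0.004
finger_force: 0.1
delta/FS [-0.0223 -0.2654  0.0008] wz/FS 0.0007 toolz [ 0.  0. -1.] t 6.95 [0.5462 0.1018 0.0668] [-0.1 -0.2 -0.4]
[(array([207., 281., 288., 329.]), 0.9), (array([345., 161., 524., 422.]), 0.43)]
```

View pics/push1.png

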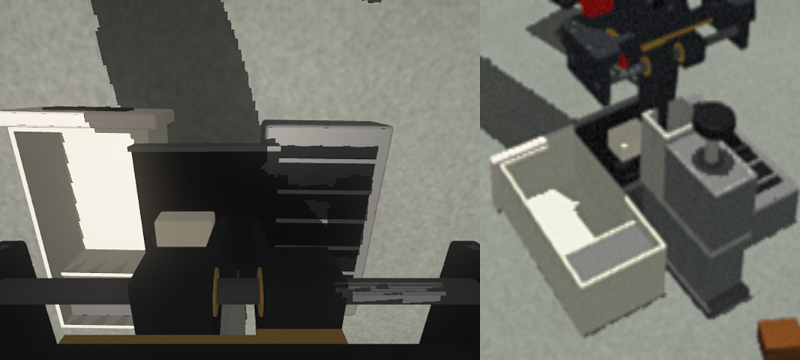

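The tablet (left picture ~185,230) sits flat against the fingers and is moving toward the drawer, with the fingers clear of the magazine. I keep pushing.

```bash
python3 -m jog '[{"wx":0,"wy":0,"wz":0,"dx":-0.002,"dy":-0.02,"dz":0,"hand":1},{"wx":0,"wy":0,"wz":0,"dx":-0.002,"dy":-0.02,"dz":0,"hand":1},{"wx":0,"wy":0,"wz":0,"dx":-0.002,"dy":-0.02,"dz":0,"hand":1},{"wx":0,"wy":0,"wz":0,"dx":-0.002,"dy":-0.02,"dz":0,"hand":1},{"wx":0,"wy":0,"wz":0,"dx":-0.002,"dy":-0.02,"dz":0,"hand":1}]'; python3 -m jog '[{"wx":0,"wy":0,"wz":0,"dx":-0.001,"dy":-0.016,"dz":0,"hand":1},{"wx":0,"wy":0,"wz":0,"dx":-0.001,"dy":-0.016,"dz":0,"hand":1},{"wx":0,"wy":0,"wz":0,"dx":-0.001,"dy":-0.016,"dz":0,"hand":1},{"wx":0,"wy":0,"wz":0,"dx":-0.001,"dy":-0.016,"dz":0,"hand":1},{"wx":0,"wy":0,"wz":0,"dx":-0.001,"dy":-0.016,"dz":0,"hand":1}]'; python3 go.py '(.5406,.0355,.067)'
python3 - <<'E'
from h import *
I=r.snapshot("wrist"); J=r.snapshot("scene"); save(np.hstack([cv2.resize(I,(480,360)),cv2.resize(J[190:340,280:450],(320,360))]),"push2.png")
E
```

```text
clock: 7.57
tool_pos: [0.5436, 0.0766, 0.0667]
eef_rot: [0.044, 0.999, -0.0, -0.0]
contact_force: [0.1, 0.9, 1.1]
opening: 0.001
finger_force: 0.1
clock: 7.98
tool_pos: [0.5424, 0.0569, 0.0667]
eef_rot: [0.044, 0.999, 0.0, -0.0]
contact_force: [0.2, -0.8, -0.2]
opening: 0.008
finger_force: 0.0
delta/FS [-0.0072 -0.0857  0.001 ] wz/FS 0.0006 toolz [-0.  0. -1.] t 7.9833 [0.5424 0.0569 0.0667] [ 0.2 -0.8 -0.2]
```

View pics/push2.png

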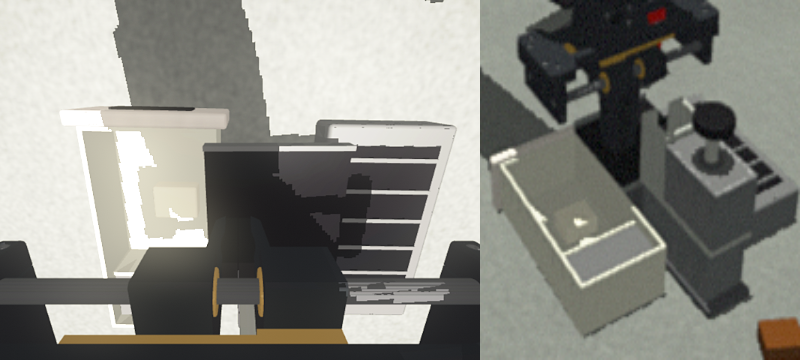

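The tablet now lies on the floor of the drawer's big compartment (wrist ~175,203; scene ~580,218). I raise the tool clear and check.

```bash
python3 -m jog '[{"wx":0,"wy":0,"wz":0,"dx":0,"dy":0.02,"dz":0.06,"hand":1},{"wx":0,"wy":0,"wz":0,"dx":0,"dy":0,"dz":0.12,"hand":1},{"wx":0,"wy":0,"wz":0,"dx":-0.05,"dy":0,"dz":0.12,"hand":1},{"wx":0,"wy":0,"wz":0,"dx":-0.05,"dy":0,"dz":0.12,"hand":1},{"wx":0,"wy":0,"wz":0,"dx":-0.05,"dy":0,"dz":0.12,"hand":1}]'; python3 -m jog '[{"wx":0,"wy":0,"wz":0,"dx":0,"dy":0,"dz":0,"hand":1},{"wx":0,"wy":0,"wz":0,"dx":0,"dy":0,"dz":0,"hand":1},{"wx":0,"wy":0,"wz":0,"dx":0,"dy":0,"dz":0,"hand":1},{"wx":0,"wy":0,"wz":0,"dx":0,"dy":0,"dz":0,"hand":1},{"wx":0,"wy":0,"wz":0,"dx":0,"dy":0,"dz":0,"hand":1}]'
python3 - <<'E'
from h import *
I=r.snapshot("wrist"); J=r.snapshot("scene"); save(np.hstack([cv2.resize(I,(480,360)),cv2.resize(J[190:340,280:450],(320,360))]),"end.png")
E
```

```text
clock: 8.5
tool_pos: [0.5042, 0.0626, 0.2029]
eef_rot: [0.044, 0.999, 0.0, -0.0]
contact_force: [0.4, 0.5, 0.5]
opening: 0.006
finger_force: 0.0
clock: 8.92
tool_pos: [0.5046, 0.0623, 0.2005]
eef_rot: [0.044, 0.999, -0.0, -0.001]
contact_force: [-1.2, 0.1, -0.1]
opening: 0.009
finger_force: 0.0
```

View pics/end.png

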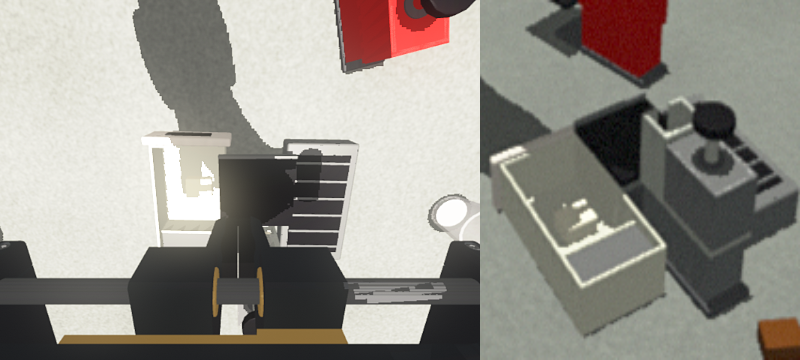

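The tablet is in the big compartment (scene ~578,218), the sill is empty, the plunger is up and the drawer has not moved. I hand the job in.

```bash
python3 -c "from plant import r; print(r.finish_job())"
```

```text
the job is handed in; nothing more can be done
None
```

I pressed the plunger once and pushed the single dispensed tablet off the sill into the drawer's big compartment, then handed the job in at about 9 s; the last picture shows the tablet there and the plunger up, but no verdict was returned.

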